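# Sort kiln props by weight into socket racks

## Robot

A 6-joint arm with a two-finger parallel gripper is mounted at the origin on a cart in front of the work surface, level with it; the furniture and walls round the work are solid. World frame = base frame: x ahead of the robot, y to its left, z up, the work surface at z = 0. Lengths are in m, angles in degrees, forces in N, time in s.
With the tool pointing down it reaches from about 0.375 to 0.9 m from the base axis. Payload 3.1 kg.
Tool frame: the origin (TCP) lies between the finger pads; the fingertips stand 11 mm ahead of it and the grasp point (between the pads) lies 8 mm behind it; z points along the fingers, y is the line along which they close (so a half turn about z gives the same grasp; the last joint's range is limited). The gripper opens to 87 mm and grips with 3 to 60 N. Pads are 19 mm wide; open, the fingers measure 117 mm over their backs; the gripper's body (75 mm by 190 mm) begins 51 mm behind the grasp point.
Start: joints at [-85.227, 30.224, 82.088, -0, 67.689, -10.227], TCP at [0.162, -0.604, 0.234] pointing down, gripper open.
Joint ranges: [-176.69, 176.69], [-43.24, 126.21], [12.49, 139.97], [-82, 262], [0, 151.66], [-163.58, 163.58]. Speed limits (degrees/s): [159.86, 159.86, 180, 180, 180, 180].

## Interface

Orientations are given as a 3x3 rotation matrix whose columns are the frame's x, y, z axes.
In Python, from rig import bot, viewer, workorder, nets gives the robot as it stands. The module is installed in compiled form; this text tells all that it offers.
- The arm moves only by the tool move_arm, never from a script. Its argument "increments" is a list of rows, each a list of 7 numbers: the shift along the tool's x, y, z normalised to -1 to 1, where 1 is 0.3 m, then the turn, a rotation vector about the tool's x, y, z normalised to -1 to 1, where 1 is pi rad, then the opening, from 0 (shut) to 1 (fully open). In form: [[tx, ty, tz, wx, wy, wz, grip], ...]. A call has 1 to 10 rows; each row is the pose to reach, as a shift and turn from the pose commanded when the call began, along the tool's axes at that moment, turning the shorter way round; what a row does not reach only later rows make up. A row lasts 1/12 s, in which the tool goes at most 41.7 mm and 7.16 degrees, less where a joint would pass 70% of its speed; a pose out of reach is approached as far as the arm can. A call with a number of a shift or a turn outside -1 to 1 is refused whole. A call with a gripper value outside its range is refused whole. The fingers move at their own pace and stop on an object; the grip force is fixed at half the most. Time passes only in rows, so rows that repeat a pose let the fingers close. It gives the time, the measured TCP pose, the force, the opening and the grip force at its end, in the units of the state.
- bot.read_state(): the state, without advancing time (a new reading comes with each control period).
- viewer.capture(name): name is "scene" or "top"; returns a dict with "image" (480x640x3 uint8, blue, green, red), "K" (3x3 intrinsics, pixels), "dist" ([k1, k2, p1, p2, k3] as OpenCV has them; the pictures are not rectified), "eye" and "orientation" of the camera in the world. Camera axes: x right, y up, looking along -z (the intrinsics and any distortion apply to the point x, -y, -z); pixel columns grow to the right and rows downward; lengths in m; the calibration is good to about 2 mm. A picture is of the moment at which its call begins. There is no depth.
- workorder.hand_in(): hands the job in; it is judged then, once.
Trained networks look in the newest picture that a camera, given by its name, has taken for a name from the list of things; names that differ only in an ending like _2 or _b are one class to them, and where a whole thing is asked for, a point or a joint stands for the part that bears it (a point fixed in the world has none). Each returns a list of dicts, best first, with "conf" (0 to 1); they miss things now and then, are a little off and sometimes report something else, mostly with a low value. They report only what shows in the picture. A call takes as long as a camera call. They do not tell look-alikes from the thing itself.
- nets.find_in(camera, thing): "location" ([column, row] in pixels, amid what is visible of it).
The state is a dict: "time_s": time; "joint_positions": joint angles; "qvel": joint speeds; "tau": joint torques, N m; "position": TCP position; "tcp_rot": TCP orientation; "force": force on the tool from outside, world axes, zero at the start; "moment": the same for the moment, N m; "opening": opening from 0.0 (shut) to 1.0 (fully open); "grasp_force": force on a finger pad.
Only numpy, scipy, OpenCV 4.12 (cv2) and the standard library are available. Lean on these libraries where they do the work, as an engineer would, in place of code of your own. Each camera call takes 0.05 s, during which the arm holds its last target. There are 200 camera calls.

## Task

Lift each of the two white kiln props to judge its weight, then stand it upright in a free socket of the right rack: under 300 g in the blue rack, 300 to 550 g in the yellow one, over 550 g in the red one (within 50 g of a limit either side will do). The socket floors are set at different depths, so feel each prop gently down until it rests on the floor (never press with more than 25 N, never let it drop the last stretch) and let go. Leave the paint pot, the water cup and the raw cups where they are.

Things in the scene. Friction and masses are not known exactly. Their poses are not given: they have to be found in the camera images.
- prop_a_center (a point): centre (half-way up, 60 mm above its foot) of a white ceramic kiln prop: an upright plain cylinder, 40 mm in diameter and 120 mm high, foot edge bevelled 3.5 mm. z points up along its axis. Solid, cored or hollow inside: its mass lies anywhere from 180 to 740 g, is new every time and cannot be seen; the two props look the same and their masses are independent.
- prop_a: the same kiln prop; origin at the centre of its foot.
- prop_b_center (a point): centre (half-way up, 60 mm above its foot) of a white ceramic kiln prop: an upright plain cylinder, 40 mm in diameter and 120 mm high, foot edge bevelled 3.5 mm. z points up along its axis. Solid, cored or hollow inside: its mass lies anywhere from 180 to 740 g, is new every time and cannot be seen; the two props look the same and their masses are independent.
- prop_b: the same kiln prop; origin at the centre of its foot.
- rack_blue: blue-painted wooden rack with bare wooden end plates, for light props (under 300 g); fixed to the table, 147 mm long (its x), 72 mm wide (its y), rim 62 mm above the table; origin under its centre. Two round sockets in a row along x. The three racks stand side by side in any order. Under its sockets lies a firm cork floor, both sockets alike, set differently in each rack every time: 24 to 50 mm below the rim. That depth is not given and must be felt.
- rack_blue_hole0 (a point): centre of the mouth of the near socket of the blue rack, at rim height: 43 mm in diameter (1.5 mm of play all round a prop) with a 3 mm bevel; the two sockets are 62 mm apart; both are empty at the start. z points up.
- rack_blue_hole1 (a point): centre of the mouth of the far socket of the blue rack, at rim height: 43 mm in diameter (1.5 mm of play all round a prop) with a 3 mm bevel; the two sockets are 62 mm apart; both are empty at the start. z points up.
- rack_yellow: yellow-painted wooden rack with bare wooden end plates, for middling props (300 to 550 g); fixed to the table, 147 mm long (its x), 72 mm wide (its y), rim 62 mm above the table; origin under its centre. Two round sockets in a row along x. The three racks stand side by side in any order. Under its sockets lies a firm cork floor, both sockets alike, set differently in each rack every time: 24 to 50 mm below the rim. That depth is not given and must be felt.
- rack_yellow_hole0 (a point): centre of the mouth of the near socket of the yellow rack, at rim height: 43 mm in diameter (1.5 mm of play all round a prop) with a 3 mm bevel; the two sockets are 62 mm apart; both are empty at the start. z points up.
- rack_yellow_hole1 (a point): centre of the mouth of the far socket of the yellow rack, at rim height: 43 mm in diameter (1.5 mm of play all round a prop) with a 3 mm bevel; the two sockets are 62 mm apart; both are empty at the start. z points up.
- rack_red: red-painted wooden rack with bare wooden end plates, for heavy props (over 550 g); fixed to the table, 147 mm long (its x), 72 mm wide (its y), rim 62 mm above the table; origin under its centre. Two round sockets in a row along x. The three racks stand side by side in any order. Under its sockets lies a firm cork floor, both sockets alike, set differently in each rack every time: 24 to 50 mm below the rim. That depth is not given and must be felt.
- rack_red_hole0 (a point): centre of the mouth of the near socket of the red rack, at rim height: 43 mm in diameter (1.5 mm of play all round a prop) with a 3 mm bevel; the two sockets are 62 mm apart; both are empty at the start. z points up.
- rack_red_hole1 (a point): centre of the mouth of the far socket of the red rack, at rim height: 43 mm in diameter (1.5 mm of play all round a prop) with a 3 mm bevel; the two sockets are 62 mm apart; both are empty at the start. z points up.
- blue_paint_pot: clay pot of blue paint, 60 mm wide, 44 mm high, standing among the props; leave alone; origin under its centre
- water_cup: small brown clay beaker, 46 mm wide, 53 mm high, to the right of the work; leave alone; origin under its centre
- raw_ware_1: unfired beaker, 65 mm wide, 78 mm high, on the wooden bat at the right; leave alone; origin under its centre
- raw_ware_2: unfired cup, 62 mm wide, 64 mm high, on the wooden bat at the right; leave alone; origin under its centre
Mind the look-alikes: they are no part of the job. Leave any black or pink look-alike of the prop_a alone.

How it is judged (in metres and radians):
At the end, for the whole second after the job is handed in: Each prop stands released, at rest and upright (within 0.1 rad) in a socket (axis within 6 mm of the socket's centre, its centre lower than 106 mm above the table), its weight borne by the rack of its class: blue up to 350 g, yellow 250 to 600 g, red from 500 g up ((((horizontal distance between prop_a_center and rack_blue_hole0 below 0.006 m or horizontal distance between prop_a_center and rack_blue_hole1 below 0.006 m) and contact force between prop_a and rack_blue between 0.8 and 3.43 N) or ((horizontal distance between prop_a_center and rack_yellow_hole0 below 0.006 m or horizontal distance between prop_a_center and rack_yellow_hole1 below 0.006 m) and contact force between prop_a and rack_yellow between 2.45 and 5.89 N) or ((horizontal distance between prop_a_center and rack_red_hole0 below 0.006 m or horizontal distance between prop_a_center and rack_red_hole1 below 0.006 m) and contact force between prop_a and rack_red between 4.9 and 12 N)) and height (world z) of each of prop_a_center, prop_b_center below 0.106 m and angle between each of prop_a_center, prop_b_center's own z axis and vertical below 0.1 rad and linear speed of each of prop_a, prop_b below 0.02 m/s and (((horizontal distance between prop_b_center and rack_blue_hole0 below 0.006 m or horizontal distance between prop_b_center and rack_blue_hole1 below 0.006 m) and contact force between prop_b and rack_blue between 0.8 and 3.43 N) or ((horizontal distance between prop_b_center and rack_yellow_hole0 below 0.006 m or horizontal distance between prop_b_center and rack_yellow_hole1 below 0.006 m) and contact force between prop_b and rack_yellow between 2.45 and 5.89 N) or ((horizontal distance between prop_b_center and rack_red_hole0 below 0.006 m or horizontal distance between prop_b_center and rack_red_hole1 below 0.006 m) and contact force between prop_b and rack_red between 4.9 and 12 N))); the robot touches nothing.
It fails at once if a prop is pressed against a rack with more than 25 N (contact force between any of prop_a, prop_b and rack_blue above 25 N or contact force between any of prop_a, prop_b and rack_yellow above 25 N or contact force between any of prop_a, prop_b and rack_red above 25 N).
It fails at once if a prop is dropped (falls faster than 0.25 m/s with no finger on it, a fall of about 3 mm) ((linear speed of prop_a above 0.25 m/s and contact force between the fingers and prop_a below 0.05 N) or (linear speed of prop_b above 0.25 m/s and contact force between the fingers and prop_b below 0.05 N)).
It fails at once if a prop is tipped by more than 35 degrees (angle between any of prop_a_center, prop_b_center's own z axis and vertical above 0.61 rad).
It fails at once if a bystander (paint pot, water cup, raw beakers) is moved by more than 25 mm (distance of any of blue_paint_pot, water_cup, raw_ware_1, raw_ware_2 from where it was at the start of the episode above 0.025 m).
It also fails if it takes over 64 s, if anything falls off the work surface, if the arm or the gripper's body presses on something with over 40 N, if the wrist force passes 120 N, or if a joint passes its speed limit or range.

## Working session

There is one attempt and no reset: what is moved stays moved. The work goes in short steps, Python scripts to look and compute and a tool call to move; the robot and the scene stay as the last step left them, time stands still between calls to the robot, and variables do not carry over. Pictures are saved under pics/ and viewed, at most 10 in all, crops included, and the job is handed in when it is done.

Besides the shell and the picture viewer there is one more tool, called after "Emit:" in YAML: its name, and indented under it one key for each argument. move_arm: Moves the arm, as the interface text tells. Its arguments: {"type":"object","properties":{"increments":{"type":"array"}},"required":["increments"]}

```bash
mkdir -p pics; cat > h.py <<'E'
import numpy as np, cv2
from rig import bot, viewer, workorder, nets
def snap(n):
    c=viewer.capture(n); return c
def ray(c,px):
    u=cv2.undistortPoints(np.array([[px]],float),np.array(c["K"]),np.array(c["dist"]))[0,0]
    d=np.array(c["orientation"])@np.array([u[0],-u[1],-1]); return np.array(c["eye"]),d/np.linalg.norm(d)
def atz(c,px,z):
    e,d=ray(c,px); return e+d*(z-e[2])/d[2]
def tri(rs):
    A=0;b=0
    for e,d in rs:
        P=np.eye(3)-np.outer(d,d); A=A+P; b=b+P@e
    return np.linalg.solve(A,b)
def proj(c,p):
    q=np.array(c["orientation"]).T@(np.array(p,float)-c["eye"]); q=q*[1,-1,-1]
    return cv2.projectPoints(q.reshape(1,1,3),np.zeros(3),np.zeros(3),np.array(c["K"]),np.array(c["dist"]))[0][0,0]
E
python3 - <<'E'
from h import *
np.set_printoptions(precision=3,suppress=True)
for n in("scene","top"):
    c=snap(n); cv2.imwrite(f"pics/{n}0.png",c["image"]); print(n,c["eye"],np.array(c["orientation"]).tolist())
    for t in["prop_a","prop_a_center","rack_blue","rack_yellow","rack_red","rack_blue_hole0","rack_yellow_hole0","rack_red_hole0","rack_blue_hole1","blue_paint_pot","water_cup","raw_ware_1"]:
        print(t,[(np.round(r["location"],1).tolist(),round(r["conf"],2)) for r in nets.find_in(n,t)])
s=bot.read_state();print(s["tcp_rot"],s["force"],s["time_s"])
E
```

```text
scene [-0.341  0.597  0.545] [[-0.6322537766277972, 0.310992960504589, -0.7096044957978204], [-0.774331691143289, -0.22315001127337628, 0.5921271016934339], [0.025799109113720745, 0.9238438455633523, 0.3818991424233041]]
prop_a [([247.7, 286.1], 0.96), ([386.7, 265.8], 0.93), ([368.4, 258.5], 0.85), ([344.5, 262.5], 0.67)]
prop_a_center [([368.2, 258.7], 0.62), ([387.9, 268.8], 0.62), ([343.6, 264.3], 0.62)]
rack_blue [([204.0, 270.1], 0.69)]
rack_yellow [([272.4, 253.3], 0.76)]
rack_red [([314.3, 237.5], 0.65)]
rack_blue_hole0 [([204.4, 272.2], 0.87)]
rack_yellow_hole0 [([269.7, 256.4], 0.66)]
rack_red_hole0 [([314.4, 238.9], 0.71)]
rack_blue_hole1 [([204.4, 272.2], 0.87)]
blue_paint_pot [([315.5, 290.6], 0.56)]
water_cup []
raw_ware_1 []
top [ 0.338 -0.134  0.962] [[-0.02288038794419589, 0.9829258767338267, -0.18257384449740066], [-0.9994697996075501, -0.026721074989050436, -0.01860386583140964], [-0.023164790522831075, 0.18205138010591262, 0.9830161176102689]]
prop_a [([303.6, 284.8], 0.78), ([347.6, 317.6], 0.77), ([190.2, 274.7], 0.66), ([355.7, 270.3], 0.62), ([342.9, 192.3], 0.59)]
prop_a_center [([307.8, 283.5], 0.97), ([342.8, 314.3], 0.89), ([355.4, 275.1], 0.83)]
rack_blue [([191.4, 197.9], 0.66)]
rack_yellow [([267.9, 202.3], 0.8)]
rack_red [([344.8, 193.5], 0.97), ([264.7, 202.8], 0.51), ([190.6, 271.3], 0.29)]
rack_blue_hole0 [([186.3, 196.3], 0.91)]
rack_yellow_hole0 [([264.6, 201.8], 0.68), ([460.4, 229.1], 0.53)]
rack_red_hole0 [([344.7, 191.1], 0.57)]
rack_blue_hole1 [([186.3, 196.3], 0.91)]
blue_paint_pot [([261.8, 290.4], 0.96), ([353.5, 271.4], 0.62)]
water_cup [([431.9, 198.3], 0.62), ([185.4, 199.1], 0.33)]
raw_ware_1 [([494.6, 238.8], 0.75), ([460.3, 230.7], 0.57)]
[[ 0.966  0.259 -0.   ]
 [ 0.259 -0.966 -0.   ]
 [-0.     0.    -1.   ]] [ 0.208 -0.146  0.16 ] 1.3
```

View pics/top0.png

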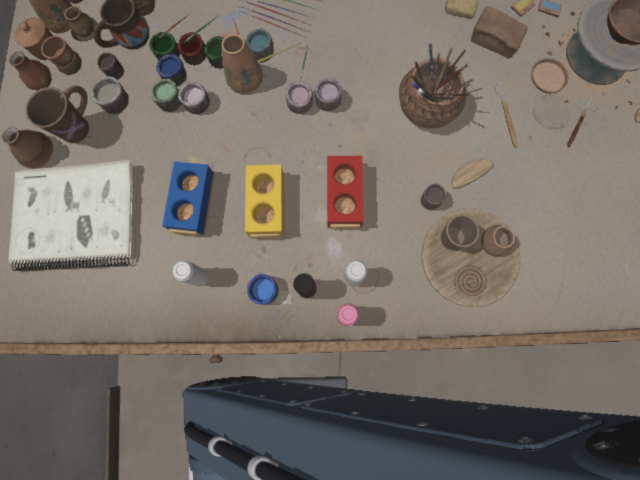

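View pics/scene0.png

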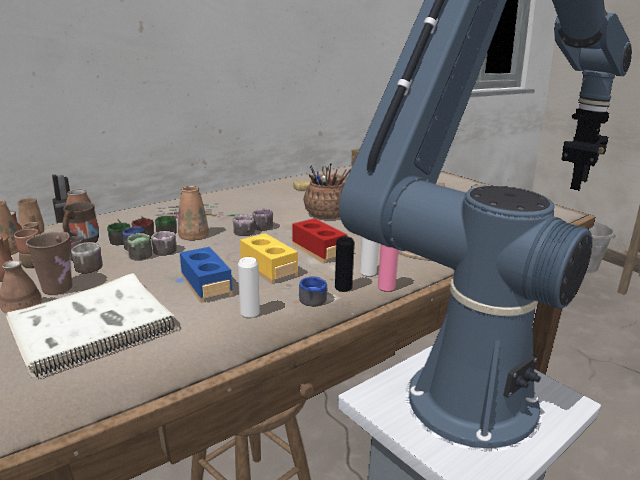

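Top view: white props at (184,271) and (356,271); look-alikes black (304,285), pink (347,315); blue pot (262,290). Racks blue/yellow/red from left to right at (188,197), (264,200), (345,191). In the scene view, the white props are at (249,287) and (370,255). I choose the two white ones and check them in a close crop.

```bash
python3 - <<'E'
import cv2,numpy as np
t=cv2.imread("pics/top0.png"); s=cv2.imread("pics/scene0.png")
cr=lambda im,x,y,w,h,k:cv2.resize(im[y:y+h,x:x+w],None,fx=k,fy=k,interpolation=cv2.INTER_CUBIC)
a=cr(t,155,145,220,100,3.6)[:, :792]
b=np.hstack([cr(t,160,250,50,45,4),cr(t,330,250,50,45,4),cr(s,225,250,50,75,2.4)[:180],cr(s,340,230,60,75,2.4)[:180]])
H=np.zeros((a.shape[0]+180,max(a.shape[1],b.shape[1]),3),np.uint8);H[:a.shape[0],:a.shape[1]]=a;H[a.shape[0]:,:b.shape[1]]=b
cv2.imwrite("pics/crop1.png",H);print(H.shape)
E
```

```text
(540, 792, 3)
```

View pics/crop1.png

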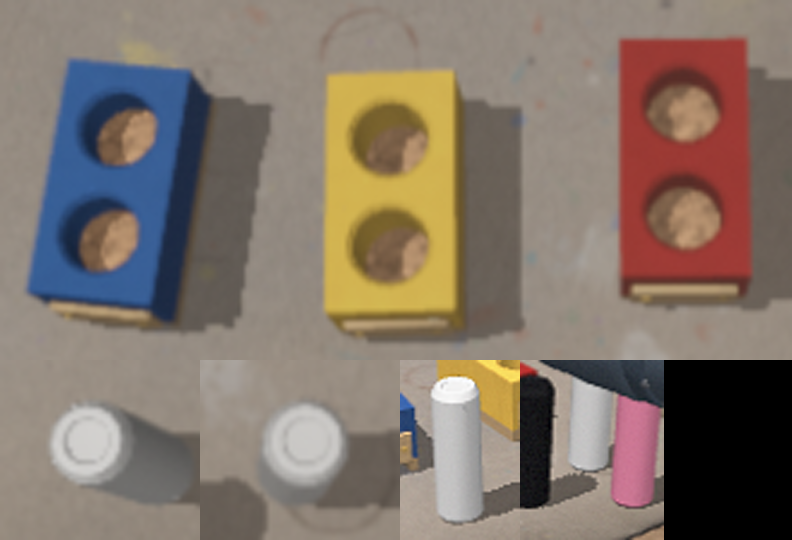

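```bash
cat > m.py <<'E'
from h import *
np.set_printoptions(precision=4,suppress=True)
def topface(c,col):
    hsv=cv2.cvtColor(c["image"],cv2.COLOR_BGR2HSV).astype(int);h,s,v=hsv[...,0],hsv[...,1],hsv[...,2]
    m={"blue":(abs(h-109)<12)&(s>140)&(v>125),"yellow":(abs(h-24)<6)&(s>140)&(v>175),"red":((h<8)|(h>172))&(s>140)&(v>130)}[col]
    m=m.astype(np.uint8)*255; m[:150]=0; m[245:]=0; m[:,:150]=0; m[:,400:]=0
    n,l,st,ce=cv2.connectedComponentsWithStats(m); i=1+st[1:,4].argmax()
    cn=max(cv2.findContours((l==i).astype(np.uint8),cv2.RETR_EXTERNAL,cv2.CHAIN_APPROX_NONE)[0],key=len)[:,0]
    P=np.array([atz(c,p,0.062)[:2] for p in cn.astype(float)])
    r=cv2.minAreaRect((P*1000).astype(np.float32)); return r,st[i,4]
E
python3 - <<'E'
from m import *
c=snap("top")
for k in("blue","yellow","red"):
    (ce,sz,an),a=topface(c,k); 
    th=np.radians(an if sz[0]>sz[1] else an+90); d=np.array([np.cos(th),np.sin(th)]); d*=np.sign(d[0])
    ce=np.array(ce)/1000; print(k,"centre",ce,"size",sz,a,"yaw",np.degrees(np.arctan2(d[1],d[0])))
    for s in(-1,1):
        h=ce+s*.031*d; print("  hole",h,"px crop",(proj(c,[*h,.062])-[155,145])*3.6+1.8)
g=cv2.cvtColor(c["image"],cv2.COLOR_BGR2GRAY)
for x,y in((182,270),(356,270)):
    for th in(150,165,180):
        m=(g>th).astype(np.uint8); n,l,st,ce=cv2.connectedComponentsWithStats(m[y-18:y+18,x-18:x+18])
        i=1+st[1:,4].argmax(); cn=max(cv2.findContours((l==i).astype(np.uint8),0,1)[0],key=len)
        (u,v),r=cv2.minEnclosingCircle(cn); e=cv2.fitEllipse(cn); p=np.array(e[0])+[x-18,y-18]
        print(th,(u+x-18,v+y-18,r),p,e[1],"->",atz(c,p,.12))
v=snap("scene")
# prop L top in scene: crop pixel (455,384) ; foot etc.
pl=[225+(455-400)/2.4,250+(386-360)/2.4]
pt=atz(c,[182.5,271],.12)
print("scene top ctr",pl,"tri L",tri([ray(c,[182,270.5]),ray(v,pl)]))
for q in([249,283],[370,257]): print(q)
print(nets.find_in("top","rack_blue_hole0"))
E
```

```text
blue centre [0.6097 0.1574] size (69.81938171386719, 135.35911560058594) 1356 yaw -7.933227539062502
  hole [0.579  0.1617] px crop [100.1885 234.648 ]
  hole [0.6404 0.1531] px crop [118.9375 129.1125]
yellow centre [ 0.5988 -0.0024] size (136.55548095703125, 69.49695587158203) 1541 yaw 0.5297413468360901
  hole [ 0.5678 -0.0027] px crop [391.7    245.2339]
  hole [ 0.6298 -0.0021] px crop [390.8873 137.8419]
red centre [ 0.6138 -0.1671] size (69.03546142578125, 135.72142028808594) 1529 yaw -1.4720535278320237
  hole [ 0.5828 -0.1663] px crop [687.1225 210.4382]
  hole [ 0.6448 -0.1679] px crop [686.2817 103.3427]
150 (181.0, 270.2250003814697, 10.225099563598633) [180.7157 270.4198] (17.419736862182617, 19.459436416625977) -> [0.4484 0.142  0.12  ]
165 (180.63609504699707, 270.3875732421875, 9.750767707824707) [180.8586 270.3597] (16.3503475189209, 18.559703826904297) -> [0.4485 0.1417 0.12  ]
180 (181.0, 270.0, 8.602425575256348) [180.985  269.9617] (15.799317359924316, 16.862516403198242) -> [0.4492 0.1415 0.12  ]
150 (354.8999996185303, 270.29999923706055, 10.183420181274414) [355.0606 270.3225] (19.07666015625, 19.56590461730957) -> [ 0.4407 -0.1777  0.12  ]
165 (355.3214282989502, 270.32653045654297, 9.69734001159668) [355.1659 270.2857] (17.879180908203125, 18.7036075592041) -> [ 0.4408 -0.1779  0.12  ]
180 (355.6470584869385, 270.0, 8.875438690185547) [355.7813 270.0136] (16.260671615600586, 16.86769676208496) -> [ 0.4413 -0.179   0.12  ]
scene top ctr [247.91666666666666, 260.8333333333333] tri L [0.4485 0.1403 0.1179]
[249, 283]
[370, 257]
[{'location': [187.3, 195.5], 'conf': 0.62}, {'location': [461.6, 234.7], 'conf': 0.39}, {'location': [266.7, 202.1], 'conf': 0.27}]
```

Emit:
move_arm:
  increments:
    - [0.635, -0.565, 0, 0, 0, 0.0833, 0.85]
    - [0.635, -0.565, 0, 0, 0, 0.0833, 0.85]
    - [0.635, -0.565, 0, 0, 0, 0.0833, 0.85]
    - [0.635, -0.565, 0, 0, 0, 0.0833, 0.85]
    - [0.635, -0.565, 0, 0, 0, 0.0833, 0.85]
    - [0.635, -0.565, 0, 0, 0, 0.0833, 0.85]
    - [0.635, -0.565, 0, 0, 0, 0.0833, 0.85]
    - [0.635, -0.565, 0, 0, 0, 0.0833, 0.85]

```text
time_s: 2.12
position: [0.303, -0.3881, 0.2338]
tcp_rot: [[1.0, 0.004, -0.0], [0.004, -1.0, 0.001], [-0.0, -0.001, -1.0]]
force: [-0.2, -0.3, 0.0]
opening: 0.849
grasp_force: 0.0
```

Emit:
move_arm:
  increments:
    - [0.46, -0.7, 0, 0, 0, 0, 0.85]
    - [0.46, -0.7, 0, 0, 0, 0, 0.85]
    - [0.46, -0.7, 0, 0, 0, 0, 0.85]
    - [0.46, -0.7, 0, 0, 0, 0, 0.85]
    - [0.46, -0.7, 0, 0, 0, 0, 0.85]
    - [0.46, -0.7, 0, 0, 0, 0, 0.85]
    - [0.46, -0.7, 0, 0, 0, 0, 0.85]
    - [0.46, -0.7, 0, 0, 0, 0, 0.85]

```text
time_s: 2.78
position: [0.4412, -0.1804, 0.2337]
tcp_rot: [[1.0, 0.004, 0.001], [0.004, -1.0, -0.001], [0.001, 0.001, -1.0]]
force: [-1.1, -0.2, 0.2]
opening: 0.848
grasp_force: 0.0
```

```bash
python3 - <<'E'
from m import *
v=snap("scene"); s=bot.read_state(); print(s["position"],s["force"])
im=v["image"].copy()
for p in([.441,-.178,.12],[.441,-.178,0],[.4485,.142,.12],[.579,.1617,.062],[.6404,.1531,.062],[.5678,-.0027,.062],[.6298,-.0021,.062],[.5828,-.1663,.062],[.6448,-.1679,.062]):
    u=proj(v,p); print(p,u); cv2.drawMarker(im,tuple(int(round(x)) for x in u),(0,255,0),cv2.MARKER_CROSS,5,1)
cv2.imwrite("pics/s1.png",cv2.resize(im[180:330,170:420],None,fx=3.2,fy=3.2))
E
```

```text
[ 0.4406 -0.1816  0.2337] [ 0.2004 -0.1198  0.1947]
[0.441, -0.178, 0.12] [369.8812 226.319 ]
[0.441, -0.178, 0] [367.0005 273.269 ]
[0.4485, 0.142, 0.12] [247.1302 260.0702]
[0.579, 0.1617, 0.062] [208.9072 265.8737]
[0.6404, 0.1531, 0.062] [199.7861 255.2513]
[0.5678, -0.0027, 0.062] [275.3839 249.4737]
[0.6298, -0.0021, 0.062] [260.7537 241.0171]
[0.5828, -0.1663, 0.062] [326.3302 232.0544]
[0.6448, -0.1679, 0.062] [311.8083 224.665 ]
```

View pics/s1.png

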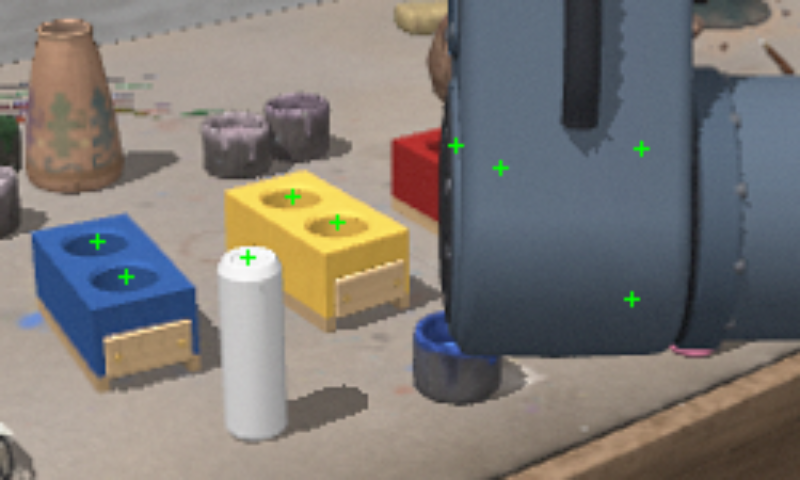

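The crosses on the blue and yellow sockets (97,241), (126,277), (292,197), (338,222) and on the left prop's top (248,257) fall on their features, so the heights agree. Reaching for the right prop.

Emit:
move_arm:
  increments:
    - [0, -0.008, 0.2, 0, 0, 0, 0.85]
    - [0, -0.008, 0.35, 0, 0, 0, 0.85]
    - [0, -0.008, 0.45, 0, 0, 0, 0.85]
    - [0, -0.008, 0.495, 0, 0, 0, 0.85]
    - [0, -0.008, 0.495, 0, 0, 0, 0.85]
    - [0, -0.008, 0.495, 0, 0, 0, 0]
    - [0, -0.008, 0.495, 0, 0, 0, 0]
    - [0, -0.008, 0.495, 0, 0, 0, 0]
    - [0, -0.008, 0.495, 0, 0, 0, 0]
    - [0, -0.008, 0.495, 0, 0, 0, 0]

```text
time_s: 3.67
position: [0.4408, -0.179, 0.0866]
tcp_rot: [[1.0, 0.0, 0.003], [0.0, -1.0, -0.002], [0.003, 0.002, -1.0]]
force: [-0.7, 0.6, -0.5]
opening: 0.558
grasp_force: 0.0
```

Emit:
move_arm:
  increments:
    - [0, 0, 0, 0, 0, 0, 0]
    - [0, 0, 0, 0, 0, 0, 0]
    - [0, 0, 0, 0, 0, 0, 0]
    - [0, 0, 0, 0, 0, 0, 0]
    - [0, 0, 0, 0, 0, 0, 0]
    - [0, 0, 0, 0, 0, 0, 0]

```text
time_s: 4.17
position: [0.4407, -0.1787, 0.086]
tcp_rot: [[1.0, 0.001, 0.002], [0.001, -1.0, -0.001], [0.002, 0.001, -1.0]]
force: [0.3, -0.9, 7.1]
opening: 0.45
grasp_force: 29.9
```

Emit:
move_arm:
  increments:
    - [0, 0, -0.03, 0, 0, 0, 0]
    - [0, 0, -0.1, 0, 0, 0, 0]
    - [0, 0, -0.2, 0, 0, 0, 0]
    - [0, 0, -0.3, 0, 0, 0, 0]
    - [0, 0, -0.37, 0, 0, 0, 0]
    - [0, 0, -0.4, 0, 0, 0, 0]
    - [0, 0, -0.4, 0, 0, 0, 0]
    - [0, 0, -0.4, 0, 0, 0, 0]
    - [0, 0, -0.4, 0, 0, 0, 0]
    - [0, 0, -0.4, 0, 0, 0, 0]

```text
time_s: 5.0
position: [0.4388, -0.1775, 0.2034]
tcp_rot: [[1.0, 0.0, -0.003], [0.0, -1.0, 0.002], [-0.003, -0.002, -1.0]]
force: [-0.4, -0.5, -2.2]
opening: 0.454
grasp_force: 29.9
```

```bash
python3 - <<'E'
from m import *
import time
F=[]
for i in range(12):
    c=snap("top"); s=bot.read_state(); F.append([*s["force"],*s["moment"]])
F=np.array(F); print(F.mean(0),F.std(0),s["position"],s["opening"],s["grasp_force"],s["time_s"]);print(F[:,2])
cv2.imwrite("pics/t2.png",cv2.resize(c["image"][140:340,150:420],None,fx=2.9,fy=2.9))
E
```

```text
[-0.1124  0.0005 -2.0889  0.0217  0.0048  0.0012] [0.4027 0.4185 0.6224 0.0314 0.0266 0.0261] [ 0.4399 -0.1782  0.2051] 0.45139600435421584 29.88435182710589 5.6
[-0.5741 -1.3341 -2.2799 -2.6628 -2.104  -1.8485 -2.5221 -2.6446 -3.005
 -2.1298 -1.9717 -1.9902]
```

Emit:
move_arm:
  increments:
    - [0.03, -0.05, -0.04, 0, 0, 0, 0]
    - [0.09, -0.15, -0.08, 0, 0, 0, 0]
    - [0.16, -0.27, -0.1, 0, 0, 0, 0]
    - [0.24, -0.4, -0.1, 0, 0, 0, 0]
    - [0.3, -0.5, -0.1, 0, 0, 0, 0]
    - [0.333, -0.553, -0.1, 0, 0, 0, 0]
    - [0.333, -0.553, -0.1, 0, 0, 0, 0]

```text
time_s: 6.18
position: [0.5419, -0.0087, 0.2352]
tcp_rot: [[1.0, 0.005, 0.003], [0.005, -1.0, 0.001], [0.003, -0.001, -1.0]]
force: [-0.0, -0.2, -1.9]
opening: 0.451
grasp_force: 29.9
```

Emit:
move_arm:
  increments:
    - [0.03, -0.05, 0, 0, 0, 0, 0]
    - [0.09, -0.15, 0, 0, 0, 0, 0]
    - [0.16, -0.27, 0, 0, 0, 0, 0]
    - [0.24, -0.4, 0, 0, 0, 0, 0]
    - [0.3, -0.5, 0, 0, 0, 0, 0]
    - [0.333, -0.55, 0, 0, 0, 0, 0]
    - [0.333, -0.55, 0, 0, 0, 0, 0]
    - [0.333, -0.55, 0, 0, 0, 0, 0]
    - [0.333, -0.55, 0, 0, 0, 0, 0]

```text
time_s: 6.93
position: [0.6386, 0.1513, 0.2344]
tcp_rot: [[1.0, -0.001, -0.002], [-0.001, -1.0, -0.001], [-0.002, 0.001, -1.0]]
force: [-0.3, 0.1, -2.3]
opening: 0.454
grasp_force: 29.9
```

```bash
python3 - <<'E'
from m import *
F=[];P=[]
for i in range(16):
    c=snap("scene"); s=bot.read_state(); F.append(s["force"]);P.append(s["position"])
F=np.array(F); print(F.mean(0),np.median(F,0),np.mean(P[4:],0),s["tcp_rot"],s["time_s"])
im=c["image"]; p=np.mean(P[4:],0)
for z in(0,.12): print(proj(c,[p[0],p[1],p[2]-.0855+z]))
cv2.imwrite("pics/s2.png",cv2.resize(im[130:330,120:350],None,fx=3,fy=3))
E
```

```text
[-0.1828 -0.0222 -2.1846] [-0.1759 -0.0604 -2.1556] [0.6396 0.1523 0.2352] [[ 1.      0.0003 -0.    ]
 [ 0.0003 -1.      0.    ]
 [-0.     -0.     -1.    ]] 7.7333
[197.4932 218.7101]
[193.7886 165.1575]
```

View pics/s2.png

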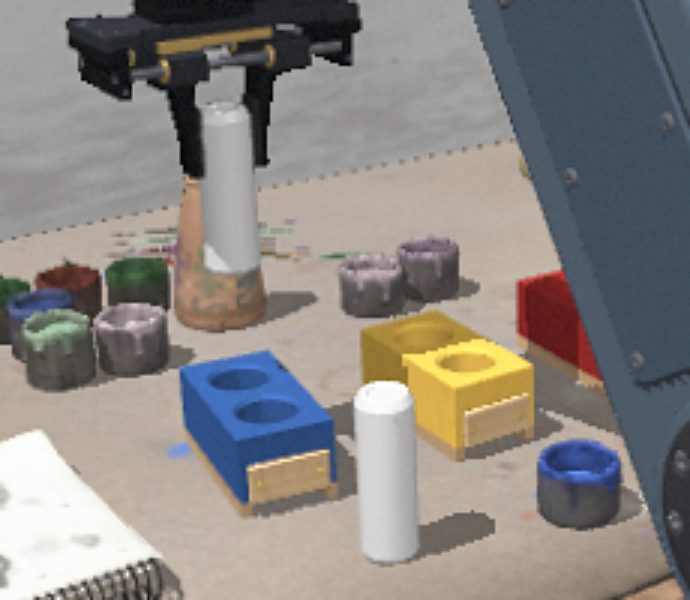

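Emit:
move_arm:
  increments:
    - [0.003, -0.003, 0.06, 0, 0, 0, 0]
    - [0.003, -0.003, 0.14, 0, 0, 0, 0]
    - [0.003, -0.003, 0.21, 0, 0, 0, 0]
    - [0.003, -0.003, 0.25, 0, 0, 0, 0]
    - [0.003, -0.003, 0.25, 0, 0, 0, 0]
    - [0.003, -0.003, 0.25, 0, 0, 0, 0]

```text
time_s: 8.23
position: [0.6405, 0.1536, 0.1596]
tcp_rot: [[1.0, 0.0, -0.001], [0.0, -1.0, -0.0], [-0.001, 0.0, -1.0]]
force: [-0.0, 0.5, -1.8]
opening: 0.449
grasp_force: 29.9
```

Emit:
move_arm:
  increments:
    - [0, 0, 0.01, 0, 0, 0, 0]
    - [0, 0, 0.02, 0, 0, 0, 0]
    - [0, 0, 0.03, 0, 0, 0, 0]
    - [0, 0, 0.035, 0, 0, 0, 0]
    - [0, 0, 0.04, 0, 0, 0, 0]
    - [0, 0, 0.045, 0, 0, 0, 0]
    - [0, 0, 0.05, 0, 0, 0, 0]
    - [0, 0, 0.05, 0, 0, 0, 0]

```text
time_s: 8.9
position: [0.6404, 0.1535, 0.1447]
tcp_rot: [[1.0, 0.0, -0.001], [0.0, -1.0, -0.0], [-0.001, 0.0, -1.0]]
force: [-0.1, 0.4, -2.3]
opening: 0.452
grasp_force: 29.9
```

Emit:
move_arm:
  increments:
    - [0, 0, 0.005, 0, 0, 0, 0]
    - [0, 0, 0.01, 0, 0, 0, 0]
    - [0, 0, 0.015, 0, 0, 0, 0]
    - [0, 0, 0.02, 0, 0, 0, 0]
    - [0, 0, 0.025, 0, 0, 0, 0]
    - [0, 0, 0.025, 0, 0, 0, 0]

```text
time_s: 9.4
position: [0.6403, 0.1536, 0.1371]
tcp_rot: [[1.0, 0.0, -0.001], [0.0, -1.0, -0.0], [-0.001, 0.0, -1.0]]
force: [-1.0, -0.6, -2.4]
opening: 0.452
grasp_force: 29.9
```

Emit:
move_arm:
  increments:
    - [0, 0, 0.005, 0, 0, 0, 0]
    - [0, 0, 0.01, 0, 0, 0, 0]
    - [0, 0, 0.015, 0, 0, 0, 0]
    - [0, 0, 0.02, 0, 0, 0, 0]
    - [0, 0, 0.025, 0, 0, 0, 0]
    - [0, 0, 0.03, 0, 0, 0, 0]
    - [0, 0, 0.033, 0, 0, 0, 0]
    - [0, 0, 0.033, 0, 0, 0, 0]

```text
time_s: 10.07
position: [0.6404, 0.1536, 0.1273]
tcp_rot: [[1.0, 0.0, -0.001], [0.0, -1.0, -0.0], [-0.001, 0.0, -1.0]]
force: [0.2, 0.3, -1.9]
opening: 0.456
grasp_force: 29.9
```

Emit:
move_arm:
  increments:
    - [0, 0, 0.002, 0, 0, 0, 0]
    - [0, 0, 0.005, 0, 0, 0, 0]
    - [0, 0, 0.005, 0, 0, 0, 0]
    - [0, 0, 0.005, 0, 0, 0, 0]

```text
time_s: 10.4
position: [0.6405, 0.1536, 0.1261]
tcp_rot: [[1.0, 0.0, -0.0], [0.0, -1.0, 0.0], [-0.0, -0.0, -1.0]]
force: [1.0, -0.3, -1.6]
opening: 0.451
grasp_force: 29.9
```

Emit:
move_arm:
  increments:
    - [0, 0, 0.002, 0, 0, 0, 0]
    - [0, 0, 0.005, 0, 0, 0, 0]
    - [0, 0, 0.005, 0, 0, 0, 0]
    - [0, 0, 0.005, 0, 0, 0, 0]

```text
time_s: 10.73
position: [0.6405, 0.1536, 0.1246]
tcp_rot: [[1.0, 0.0, -0.0], [0.0, -1.0, 0.0], [-0.0, -0.0, -1.0]]
force: [-0.4, 0.2, -2.9]
opening: 0.451
grasp_force: 29.9
```

Emit:
move_arm:
  increments:
    - [0, 0, 0.002, 0, 0, 0, 0]
    - [0, 0, 0.005, 0, 0, 0, 0]
    - [0, 0, 0.005, 0, 0, 0, 0]
    - [0, 0, 0.005, 0, 0, 0, 0]

```text
time_s: 11.07
position: [0.6405, 0.1535, 0.123]
tcp_rot: [[1.0, 0.0, -0.0], [0.0, -1.0, -0.0], [-0.0, 0.0, -1.0]]
force: [-0.0, -0.2, -2.2]
opening: 0.449
grasp_force: 29.9
```

Emit:
move_arm:
  increments:
    - [0, 0, 0.002, 0, 0, 0, 0]
    - [0, 0, 0.005, 0, 0, 0, 0]
    - [0, 0, 0.005, 0, 0, 0, 0]
    - [0, 0, 0.005, 0, 0, 0, 0]

```text
time_s: 11.4
position: [0.6405, 0.1536, 0.1215]
tcp_rot: [[1.0, 0.0, -0.0], [0.0, -1.0, -0.0], [-0.0, 0.0, -1.0]]
force: [-0.2, 0.1, -2.4]
opening: 0.451
grasp_force: 29.9
```

Emit:
move_arm:
  increments:
    - [0, 0, 0.002, 0, 0, 0, 0]
    - [0, 0, 0.005, 0, 0, 0, 0]
    - [0, 0, 0.005, 0, 0, 0, 0]
    - [0, 0, 0.005, 0, 0, 0, 0]

```text
time_s: 11.73
position: [0.6405, 0.1536, 0.12]
tcp_rot: [[1.0, 0.0, -0.0], [0.0, -1.0, -0.0], [-0.0, 0.0, -1.0]]
force: [0.1, -1.1, -2.3]
opening: 0.451
grasp_force: 29.9
```

Emit:
move_arm:
  increments:
    - [0, 0, 0.002, 0, 0, 0, 0]
    - [0, 0, 0.005, 0, 0, 0, 0]
    - [0, 0, 0.005, 0, 0, 0, 0]
    - [0, 0, 0.005, 0, 0, 0, 0]

```text
time_s: 12.07
position: [0.6408, 0.1536, 0.119]
tcp_rot: [[1.0, 0.0, 0.001], [0.0, -1.0, 0.0], [0.001, -0.0, -1.0]]
force: [-0.2, 1.1, 0.4]
opening: 0.449
grasp_force: 29.9
```

Emit:
move_arm:
  increments:
    - [0, 0, 0.001, 0, 0, 0, 0]
    - [0, 0, 0.002, 0, 0, 0, 0]
    - [0, 0, 0.002, 0, 0, 0, 0]

```text
time_s: 12.32
position: [0.641, 0.1536, 0.1189]
tcp_rot: [[1.0, 0.0, 0.001], [0.0, -1.0, 0.0], [0.001, -0.0, -1.0]]
force: [-0.9, -0.3, 4.7]
opening: 0.447
grasp_force: 29.9
```

Emit:
move_arm:
  increments:
    - [0, 0, -0.001, 0, 0, 0, 0]
    - [0, 0, -0.001, 0, 0, 0, 0.7]
    - [0, 0, -0.001, 0, 0, 0, 0.7]
    - [0, 0, -0.001, 0, 0, 0, 0.7]
    - [0, 0, -0.001, 0, 0, 0, 0.7]
    - [0, 0, -0.001, 0, 0, 0, 0.7]
    - [0, 0, -0.001, 0, 0, 0, 0.7]

```text
time_s: 12.9
position: [0.6405, 0.1536, 0.1181]
tcp_rot: [[1.0, 0.0, -0.0], [0.0, -1.0, 0.0], [-0.0, -0.0, -1.0]]
force: [-0.7, 0.0, -0.3]
opening: 0.69
grasp_force: 0.0
```

Emit:
move_arm:
  increments:
    - [0, 0, -0.05, 0, 0, 0, 0.8]
    - [0, 0, -0.15, 0, 0, 0, 0.85]
    - [0, 0, -0.25, 0, 0, 0, 0.85]
    - [0, 0, -0.35, 0, 0, 0, 0.85]
    - [0, 0, -0.43, 0, 0, 0, 0.85]
    - [0, 0, -0.43, 0, 0, 0, 0.85]

```text
time_s: 13.4
position: [0.6441, 0.154, 0.2539]
tcp_rot: [[1.0, 0.0, 0.012], [0.0, -1.0, 0.001], [0.012, -0.001, -1.0]]
force: [0.5, -0.7, 0.9]
opening: 0.844
grasp_force: 0.0
```

```bash
python3 - <<'E'
from m import *
F=[]
for i in range(8):
    c=snap("scene" if i<4 else "top"); s=bot.read_state(); F.append(s["force"])
    if i==3: v=c
print(np.mean(F,0),s["position"],s["opening"],s["time_s"])
a=cv2.resize(v["image"][190:330,150:290],None,fx=2.8,fy=2.8); b=cv2.resize(c["image"][150:290,150:290],None,fx=2.8,fy=2.8)
cv2.imwrite("pics/c3.png",np.hstack([a,b]))
for z in(.033,.153): print(proj(v,[.6404,.1531,z])-[150,190],proj(c,[.6404,.1531,z])-150)
E
```

```text
[-0.0956 -0.193   0.0234] [0.6398 0.1535 0.2456] 0.8493578374059292 13.8
[50.7131 76.8799] [41.6966 34.6578]
[46.8946 27.2437] [22.816  15.1863]
```

View pics/c3.png

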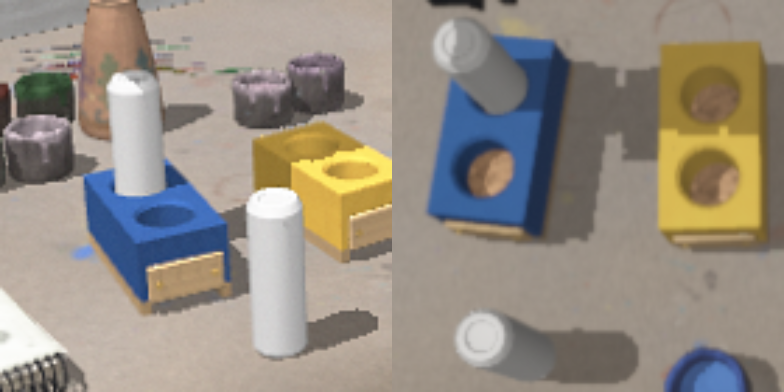

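The first prop stands upright in the blue rack's far socket (crop pixel (137,130) left, (480,60) right). The left prop is unmoved at (277,270). Going for it.

Emit:
move_arm:
  increments:
    - [-0.1, 0.005, 0, 0, 0, 0, 0.85]
    - [-0.22, 0.01, 0, 0, 0, 0, 0.85]
    - [-0.35, 0.02, 0, 0, 0, 0, 0.85]
    - [-0.48, 0.03, 0, 0, 0, 0, 0.85]
    - [-0.58, 0.04, 0, 0, 0, 0, 0.85]
    - [-0.637, 0.04, 0, 0, 0, 0, 0.85]
    - [-0.637, 0.04, 0, 0, 0, 0, 0.85]
    - [-0.637, 0.04, 0, 0, 0, 0, 0.85]
    - [-0.637, 0.04, 0, 0, 0, 0, 0.85]

```text
time_s: 14.55
position: [0.4512, 0.1416, 0.2476]
tcp_rot: [[1.0, -0.0, 0.002], [-0.0, -1.0, 0.0], [0.002, -0.0, -1.0]]
force: [0.8, 0.3, -0.1]
opening: 0.846
grasp_force: 0.0
```

```bash
python3 - <<'E'
from m import *
F=[];P=[]
for i in range(12):
    c=snap("scene"); s=bot.read_state(); F.append(s["force"]);P.append(s["position"])
print(np.mean(F,0),np.mean(P[4:],0))
E
```

```text
[-0.1818  0.1653  0.0921] [0.4499 0.1415 0.2472]
```

Emit:
move_arm:
  increments:
    - [-0.004, 0, 0.12, 0, 0, 0, 0.85]
    - [-0.004, 0, 0.25, 0, 0, 0, 0.85]
    - [-0.004, 0, 0.38, 0, 0, 0, 0.85]
    - [-0.004, 0, 0.48, 0, 0, 0, 0.85]
    - [-0.004, 0, 0.54, 0, 0, 0, 0.85]
    - [-0.004, 0, 0.54, 0, 0, 0, 0.85]
    - [-0.004, 0, 0.54, 0, 0, 0, 0.85]

```text
time_s: 15.73
position: [0.4479, 0.1415, 0.0848]
tcp_rot: [[1.0, 0.0, -0.002], [0.0, -1.0, -0.0], [-0.002, 0.0, -1.0]]
force: [1.0, 0.8, -0.2]
opening: 0.852
grasp_force: 0.0
```

Emit:
move_arm:
  increments:
    - [0, 0, 0, 0, 0, 0, 0]
    - [0, 0, 0, 0, 0, 0, 0]
    - [0, 0, 0, 0, 0, 0, 0]
    - [0, 0, 0, 0, 0, 0, 0]
    - [0, 0, 0, 0, 0, 0, 0]
    - [0, 0, 0, 0, 0, 0, 0]
    - [0, 0, 0, 0, 0, 0, 0]
    - [0, 0, 0, 0, 0, 0, 0]
    - [0, 0, 0, 0, 0, 0, 0]
    - [0, 0, 0, 0, 0, 0, 0]

```text
time_s: 16.57
position: [0.4487, 0.1415, 0.0858]
tcp_rot: [[1.0, 0.0, 0.001], [0.0, -1.0, -0.0], [0.001, 0.0, -1.0]]
force: [-0.5, -0.7, 6.2]
opening: 0.454
grasp_force: 29.9
```

Emit:
move_arm:
  increments:
    - [0, 0, -0.03, 0, 0, 0, 0]
    - [0, 0, -0.1, 0, 0, 0, 0]
    - [0, 0, -0.2, 0, 0, 0, 0]
    - [0, 0, -0.3, 0, 0, 0, 0]
    - [0, 0, -0.4, 0, 0, 0, 0]
    - [0, 0, -0.48, 0, 0, 0, 0]
    - [0, 0, -0.5, 0, 0, 0, 0]
    - [0, 0, -0.5, 0, 0, 0, 0]
    - [0, 0, -0.5, 0, 0, 0, 0]
    - [0, 0, -0.5, 0, 0, 0, 0]

```text
time_s: 17.4
position: [0.4467, 0.1414, 0.2336]
tcp_rot: [[1.0, 0.0, -0.004], [0.0, -1.0, -0.0], [-0.004, 0.0, -1.0]]
force: [-0.7, 0.0, -1.8]
opening: 0.453
grasp_force: 29.9
```

```bash
python3 - <<'E'
from m import *
F=[];P=[]
for i in range(20):
    c=snap("scene"); s=bot.read_state(); F.append(s["force"]);P.append(s["position"])
F=np.array(F)[6:];print(F.mean(0),F.std(0),np.mean(P[6:],0),s["time_s"])
E
```

```text
[-0.0406  0.0241 -1.9759] [0.4086 0.2985 0.4483] [0.4482 0.1416 0.2353] 18.4
```

Emit:
move_arm:
  increments:
    - [0.04, -0.01, 0, 0, 0, 0, 0]
    - [0.12, -0.02, 0, 0, 0, 0, 0]
    - [0.22, -0.03, 0, 0, 0, 0, 0]
    - [0.32, -0.05, 0, 0, 0, 0, 0]
    - [0.4, -0.06, 0, 0, 0, 0, 0]
    - [0.436, -0.067, 0, 0, 0, 0, 0]
    - [0.436, -0.067, 0, 0, 0, 0, 0]
    - [0.436, -0.067, 0, 0, 0, 0, 0]
    - [0.436, -0.067, 0, 0, 0, 0, 0]
    - [0.436, -0.067, 0, 0, 0, 0, 0]

```text
time_s: 19.23
position: [0.5775, 0.1616, 0.2352]
tcp_rot: [[1.0, 0.0, -0.002], [0.0, -1.0, -0.0], [-0.002, 0.0, -1.0]]
force: [0.2, 1.2, -1.9]
opening: 0.456
grasp_force: 29.9
```

Emit:
move_arm:
  increments:
    - [0, 0, 0.06, 0, 0, 0, 0]
    - [0, 0, 0.14, 0, 0, 0, 0]
    - [0, 0, 0.21, 0, 0, 0, 0]
    - [0, 0, 0.25, 0, 0, 0, 0]
    - [0, 0, 0.25, 0, 0, 0, 0]
    - [0, 0, 0.25, 0, 0, 0, 0]

```text
time_s: 19.73
position: [0.578, 0.1616, 0.1601]
tcp_rot: [[1.0, 0.0, -0.002], [0.0, -1.0, -0.0], [-0.002, 0.0, -1.0]]
force: [0.0, -1.4, -2.4]
opening: 0.454
grasp_force: 29.9
```

```bash
python3 - <<'E'
from m import *
F=[];P=[]
for i in range(8):
    c=snap("scene"); s=bot.read_state(); F.append(s["force"]);P.append(s["position"])
p=np.mean(P[2:],0);print(np.mean(F,0),p,s["time_s"])
cv2.imwrite("pics/s4.png",cv2.resize(c["image"][170:310,140:300],None,fx=4,fy=4))
E
```

```text
[ 0.1879  0.3276 -2.1487] [0.5797 0.1618 0.1616] 20.1333
```

View pics/s4.png

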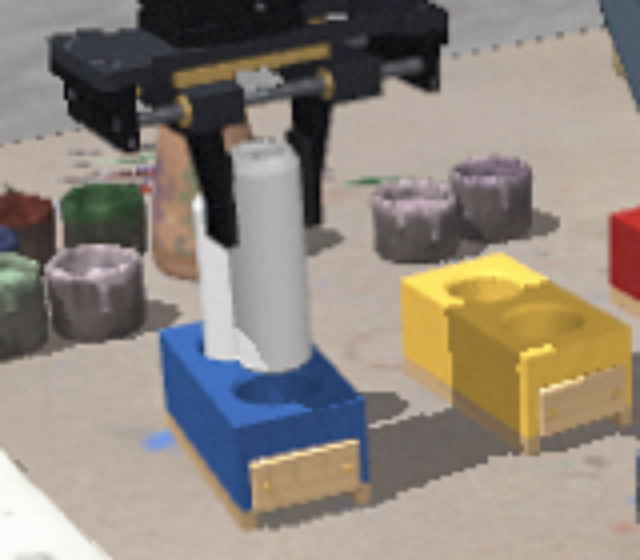

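```bash
python3 - <<'E'
from m import *
c=snap("scene"); t=snap("top")
f=lambda p:(proj(c,p)-[140,170])*4+2
p=np.array(bot.read_state()["position"]);print(p)
print("hole",f([.579,.1617,.062]),"foot",f(p-[0,0,.0857]),"top",f(p+[0,0,.0343]))
for k,(a,b) in{"yn":(.5678,-.0027),"yf":(.6298,-.0021)}.items(): print(k,f([a,b,.062]))
# fit dark socket region in the scene picture
hs=cv2.cvtColor(c["image"],cv2.COLOR_BGR2HSV).astype(int)
cr=cv2.resize(c["image"][235:290,175:235],None,fx=8,fy=8,interpolation=cv2.INTER_CUBIC)
for k,(x,y) in enumerate([f([.579+.0215*np.cos(a),.1617+.0215*np.sin(a),.062]) for a in np.linspace(0,6.28,24,endpoint=False)]):
    q=(np.array([x,y])-2)/4+[140,170]; q=(q-[175,235]+.5)*8; cv2.circle(cr,tuple(int(v) for v in q),1,(0,255,255),-1)
for k,a in enumerate(np.linspace(0,6.28,24,endpoint=False)):
    q=proj(c,p+[.020*np.cos(a),.020*np.sin(a),-.0857]); q=(q-[175,235]+.5)*8; cv2.circle(cr,tuple(int(v) for v in q),1,(0,255,0),-1)
cv2.imwrite("pics/s5.png",cr)
E
```

```text
[0.5792 0.1617 0.1607]
hole [277.6288 385.4948] foot [275.7997 363.3868] top [261.1378 151.1968]
yn [543.5358 319.8949]
yf [485.0146 286.0685]
```

View pics/s5.png

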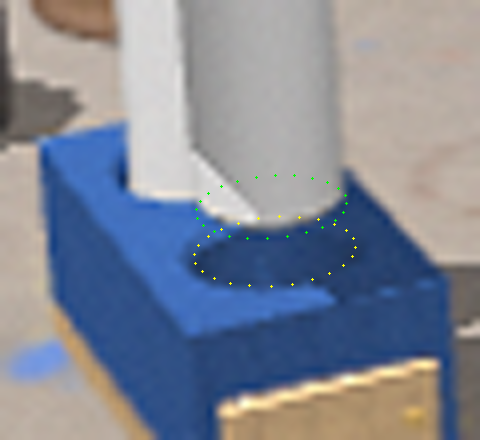

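The predicted socket ring (275,250) lies on the socket and the foot ring (272,207) on the prop's foot, so they are aligned. Lowering.

Emit:
move_arm:
  increments:
    - [0, 0, 0.01, 0, 0, 0, 0]
    - [0, 0, 0.02, 0, 0, 0, 0]
    - [0, 0, 0.03, 0, 0, 0, 0]
    - [0, 0, 0.035, 0, 0, 0, 0]
    - [0, 0, 0.04, 0, 0, 0, 0]
    - [0, 0, 0.045, 0, 0, 0, 0]
    - [0, 0, 0.05, 0, 0, 0, 0]
    - [0, 0, 0.05, 0, 0, 0, 0]

```text
time_s: 20.9
position: [0.5789, 0.1617, 0.145]
tcp_rot: [[1.0, 0.0, -0.001], [0.0, -1.0, -0.0], [-0.001, 0.0, -1.0]]
force: [0.4, 0.3, -3.5]
opening: 0.454
grasp_force: 29.9
```

Emit:
move_arm:
  increments:
    - [0, 0, 0.005, 0, 0, 0, 0]
    - [0, 0, 0.01, 0, 0, 0, 0]
    - [0, 0, 0.015, 0, 0, 0, 0]
    - [0, 0, 0.02, 0, 0, 0, 0]
    - [0, 0, 0.025, 0, 0, 0, 0]
    - [0, 0, 0.025, 0, 0, 0, 0]

```text
time_s: 21.4
position: [0.5788, 0.1617, 0.1375]
tcp_rot: [[1.0, 0.0, -0.001], [0.0, -1.0, -0.0], [-0.001, 0.0, -1.0]]
force: [0.2, 0.1, -1.9]
opening: 0.45
grasp_force: 29.9
```

Emit:
move_arm:
  increments:
    - [0, 0, 0.005, 0, 0, 0, 0]
    - [0, 0, 0.01, 0, 0, 0, 0]
    - [0, 0, 0.015, 0, 0, 0, 0]
    - [0, 0, 0.02, 0, 0, 0, 0]
    - [0, 0, 0.025, 0, 0, 0, 0]
    - [0, 0, 0.03, 0, 0, 0, 0]
    - [0, 0, 0.035, 0, 0, 0, 0]
    - [0, 0, 0.04, 0, 0, 0, 0]
    - [0, 0, 0.045, 0, 0, 0, 0]
    - [0, 0, 0.045, 0, 0, 0, 0]

```text
time_s: 22.23
position: [0.5788, 0.1617, 0.124]
tcp_rot: [[1.0, 0.0, -0.001], [0.0, -1.0, -0.0], [-0.001, 0.0, -1.0]]
force: [-0.3, 0.6, -1.5]
opening: 0.45
grasp_force: 29.9
```

Emit:
move_arm:
  increments:
    - [0, 0, 0.004, 0, 0, 0, 0]
    - [0, 0, 0.008, 0, 0, 0, 0]
    - [0, 0, 0.01, 0, 0, 0, 0]
    - [0, 0, 0.01, 0, 0, 0, 0]

```text
time_s: 22.57
position: [0.579, 0.1617, 0.1212]
tcp_rot: [[1.0, 0.0, -0.0], [0.0, -1.0, -0.0], [-0.0, 0.0, -1.0]]
force: [0.2, 0.3, -2.4]
opening: 0.452
grasp_force: 29.9
```

Emit:
move_arm:
  increments:
    - [0, 0, 0.002, 0, 0, 0, 0]
    - [0, 0, 0.005, 0, 0, 0, 0]
    - [0, 0, 0.005, 0, 0, 0, 0]
    - [0, 0, 0.005, 0, 0, 0, 0]

```text
time_s: 22.9
position: [0.579, 0.1617, 0.1198]
tcp_rot: [[1.0, 0.0, -0.0], [0.0, -1.0, 0.0], [-0.0, -0.0, -1.0]]
force: [-0.4, 0.3, -2.0]
opening: 0.452
grasp_force: 29.9
```

Emit:
move_arm:
  increments:
    - [0, 0, 0.002, 0, 0, 0, 0]
    - [0, 0, 0.004, 0, 0, 0, 0]
    - [0, 0, 0.004, 0, 0, 0, 0]
    - [0, 0, 0.004, 0, 0, 0, 0]

```text
time_s: 23.23
position: [0.5792, 0.1617, 0.1188]
tcp_rot: [[1.0, 0.0, 0.0], [0.0, -1.0, 0.0], [0.0, -0.0, -1.0]]
force: [0.5, 0.2, -1.4]
opening: 0.456
grasp_force: 30.0
```

Emit:
move_arm:
  increments:
    - [0, 0, 0.002, 0, 0, 0, 0]
    - [0, 0, 0.003, 0, 0, 0, 0]
    - [0, 0, 0.003, 0, 0, 0, 0]

```text
time_s: 23.48
position: [0.5794, 0.1617, 0.1187]
tcp_rot: [[1.0, 0.0, 0.001], [0.0, -1.0, 0.0], [0.001, -0.0, -1.0]]
force: [-0.9, 0.4, 4.5]
opening: 0.448
grasp_force: 30.0
```

On the floor (same height as the first). Releasing.

Emit:
move_arm:
  increments:
    - [0, 0, -0.002, 0, 0, 0, 0]
    - [0, 0, -0.002, 0, 0, 0, 0.7]
    - [0, 0, -0.002, 0, 0, 0, 0.7]
    - [0, 0, -0.002, 0, 0, 0, 0.7]
    - [0, 0, -0.002, 0, 0, 0, 0.7]
    - [0, 0, -0.002, 0, 0, 0, 0.7]
    - [0, 0, -0.002, 0, 0, 0, 0.7]

```text
time_s: 24.07
position: [0.579, 0.1617, 0.1182]
tcp_rot: [[1.0, 0.0, -0.0], [0.0, -1.0, -0.0], [-0.0, 0.0, -1.0]]
force: [-0.7, 0.6, -0.3]
opening: 0.691
grasp_force: 0.0
```

Emit:
move_arm:
  increments:
    - [0, 0, -0.05, 0, 0, 0, 0.8]
    - [0, 0, -0.15, 0, 0, 0, 0.85]
    - [0, 0, -0.25, 0, 0, 0, 0.85]
    - [0, 0, -0.35, 0, 0, 0, 0.85]
    - [0, 0, -0.45, 0, 0, 0, 0.85]
    - [0, 0, -0.45, 0, 0, 0, 0.85]
    - [0, 0, -0.45, 0, 0, 0, 0.85]

```text
time_s: 24.65
position: [0.5803, 0.1619, 0.2557]
tcp_rot: [[1.0, 0.0, 0.005], [0.0, -1.0, 0.0], [0.005, -0.0, -1.0]]
force: [0.4, -0.2, -0.5]
opening: 0.848
grasp_force: 0.0
```

```bash
python3 - <<'E'
from m import *
for i in range(6): c=snap("scene")
t=snap("top"); s=bot.read_state(); print(s["position"],s["force"],s["time_s"])
a=cv2.resize(c["image"][190:330,150:290],None,fx=2.8,fy=2.8); b=cv2.resize(t["image"][150:290,150:290],None,fx=2.8,fy=2.8)
cv2.imwrite("pics/c6.png",np.hstack([a,b]))
E
```

```text
[0.5784 0.1616 0.252 ] [-0.2392  0.8186  0.0159] 25.0
```

View pics/c6.png

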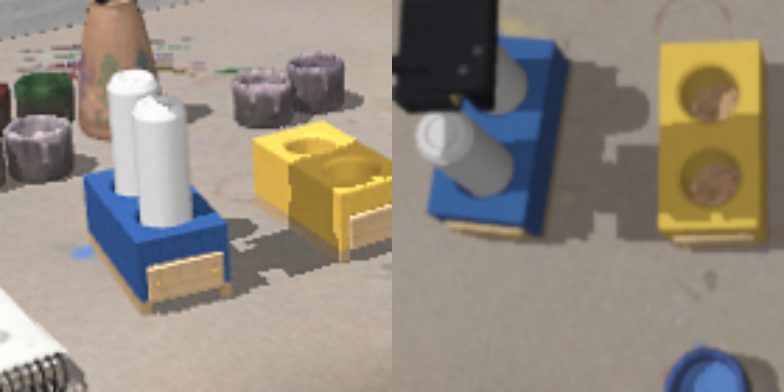

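Both props stand upright in the blue rack (left crop, (133,130) and (163,160)), and the gripper is clear of them.

```bash
python3 -c "
from rig import workorder
print(workorder.hand_in())"
```

```text
the job is handed in; nothing more can be done
None
```

Both props weighed in as light, at roughly 225 g and 205 g; each now stands released and upright in the blue rack, and the job was handed in at about 25 s, though hand-in gave no verdict back.

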